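# Stack a jar carrier on the clamped base tray

### The arm

A 6-joint arm with a two-finger parallel gripper is mounted at the origin on the work surface. World frame = base frame: x ahead of the robot, y to its left, z up, the work surface at z = 0. Lengths are in m, angles in rad, forces in N, time in s.
With the tool pointing down it reaches from about 0.35 to 0.775 m from the base axis. Payload 7.3 kg.
Tool frame: the origin (TCP) lies on the centre line of the jaws, within the pads' length; the fingertips stand 14 mm ahead of it and the grasp point (between the pads) lies 5 mm behind it; z points along the fingers, y is the direction in which the jaws open and shut (so a half turn about z gives the same grasp; the last joint's range is limited). The gripper opens to 92 mm and grips with 3 to 60 N. Pads are 19 mm wide; open, the fingers measure 130 mm over their backs; the gripper's body (75 mm by 190 mm) begins 47 mm behind the grasp point.
Start: joints at [1.148, 0.342, 1.524, -0, 1.275, -0.146], TCP at [0.143, 0.505, 0.241] pointing down, gripper open.
Joint ranges: [-2.53, 2.53], [-0.77, 2.02], [0.04, 2.7], [-1, 4.14], [0.28, 2.66], [-3.11, 3.11]. Speed limits (rad/s): [2.57, 2.57, 3.14, 3.14, 3.14, 3.14].

### API

Orientations are given as [roll, pitch, yaw] about the fixed x, y, z axes, in that order (R = Rz(yaw) Ry(pitch) Rx(roll)).
In Python, from cell import telemetry, cams, robot gives the robot as it stands.
- The arm moves only by the tool servo_tool, never from a script. Its argument "targets" is text: rows parted by semicolons, each of 4 numbers parted by spaces: the shift along the tool's x, y, z in mm, then the turn about the tool's z in rad. In form: x y z yaw; .... A call has 1 to 20 rows; each row shifts and turns the pose as measured when the row begins, along the tool's axes as they then stand; what a row does not reach is not made up. A row lasts 1/8 s, in which the tool goes at most 62.5 mm and 10.7 degrees, less where a joint would pass 70% of its speed; a pose out of reach is approached as far as the arm can. A call with a gripper value outside its range is refused whole. "hand" is the opening, from 0 (shut) to 1 (fully open), set as the call begins (left out, the last holds). The fingers move at their own pace and stop on an object; "squeeze" is the grip in N (left out, the last holds). Time passes only in rows, so rows that do not move let the fingers close. It gives the time, the measured TCP pose, the force and the opening at its end, in the units of the state.
- telemetry.observe(): the state, without advancing time (a new reading comes with each control period).
- cams.read_camera(name): name is "scene" or "top"; returns a dict with "color" (400x640x3 uint8, red, green, blue), "K" (3x3 intrinsics, pixels), "R" (3x3) and "t" (3): a world point X has camera coordinates R X + t. Camera axes: x right, y down, z forward; pixel columns grow to the right and rows downward; lengths in m; the calibration is good to about 2 mm. A picture is of the moment at which its call begins. There is no depth.
- robot.hand_in(): hands the job in, once; it reports no verdict.
Trained networks look in a picture, given as the dict that the camera call returned (one of the last four; its "shot" number tells which), for a name from the list of things; names that differ only in an ending like _2 or _b are one class to them, and where a whole thing is asked for, a point or a joint stands for the part that bears it (a point fixed in the world has none). Each returns a list of dicts, best first, with "score" (0 to 1); they miss things now and then, are a little off and sometimes report something else, mostly with a low value. They report only what shows in the picture. A call takes as long as a camera call. They do not tell look-alikes from the thing itself.
- cams.cut_out(picture, query): "region" (400x640 bool, what is visible of it) and "extent" ([centre column, centre row, width, height] in pixels, round what is visible of it).
The state is a dict: "time": time; "qpos": joint angles; "qvel": joint speeds; "joint_efforts": joint torques, N m; "tool_pos": TCP position; "tool_rot": TCP orientation; "contact_force": force on the tool from outside, world axes, zero at the start; "torque": the same for the moment, N m; "opening": finger opening in m.
Only numpy, scipy, OpenCV 4.12 (cv2) and the standard library are available. Lean on these libraries where they do the work, as an engineer would, in place of code of your own. Each camera call takes 0.05 s, during which the arm holds its last target.

### The job

Lift the blue jar carrier by its orange handle bar and set its lugs lightly on the rims of the white base tray in the clamp channel, a little towards the red stop, short of the sockets. Nobody has measured where along the channel the tray is clamped, so keep the lugs on the rims and slide the carrier away from the red stop until all four drop into the sockets, let it down fully home, flat on the rims, and let go. Work gently: never press or knock the carrier on the tray with more than 25 N, tip no jar, and leave the other things on the table alone.

Things in the scene. Friction and masses are not known exactly. Their poses are not given: they have to be found in the camera images.
- carrier: Blue open tray, 270 (x) by 180 (y) mm, 0.28 to 0.46 kg, plus four loose jars (0.24 kg). Origin: centre, at lug-tip height (z = 0 on the table). Four orange round lugs, 16 mm in diameter, tips tapering to 13 mm over the last 4 mm, stick 14 mm down below its flat floor at x = +-80, y = +-73 mm. Walls reach z = 54, jar tops 68 mm. Half a turn about z makes no difference to the fit.
- handle (a point): Centre of the carrier's orange handle bar, 111 mm above the carrier's origin. The bar lies along the carrier's x, 130 mm long, 18 wide, 18 high (z = 102 to 120 mm), free underneath between two posts at x = +-58 mm.
- channel: Fixed steel channel, red stop at its -x end. Origin: on the table, mid-width; x along it, roughly away from the robot. The white base tray, 310 (x) by 186 (y) mm, is clamped in it, parallel and centred across it (y = 0), but its centre may lie anywhere from x = +10 to +64 mm: this is not measured. It is clamped fast lengthwise. A carrier set down with its origin at x = -10 to +4 mm stands on the rims, short of all sockets.
- rim_level (a point): Point 90 mm above the channel's origin: the height of the base tray's two flat rims (y = +-53 to +-93 mm, along x), unloaded. Four square sockets, 20 by 20 mm, deeper than the lugs, at x = +-80, y = +-73 mm from the TRAY's centre. Rubber pads under the tray give 1 mm per 3 N. Carrier origin: 90 mm high with lugs on the rims, 76 when home, 2 mm less once its weight is on the pads.
- jar0: Amber glass jar with black lid, 54 mm in diameter, 50 mm high, 60 g, loose in a corner compartment of the carrier (-x -y); origin at the centre of its underside.
- jar1: Amber glass jar with black lid, 54 mm in diameter, 50 mm high, 60 g, loose in a corner compartment of the carrier (-x +y); origin at the centre of its underside.
- jar2: Amber glass jar with black lid, 54 mm in diameter, 50 mm high, 60 g, loose in a corner compartment of the carrier (+x -y); origin at the centre of its underside.
- jar3: Amber glass jar with black lid, 54 mm in diameter, 50 mm high, 60 g, loose in a corner compartment of the carrier (+x +y); origin at the centre of its underside.
- spray_bottle: Green bottle, 64 mm in diameter, 190 mm high, bystander; origin at the centre of its underside.
- bowl: Steel bowl, 160 mm across, 60 mm high, bystander; origin at the centre of its underside.
- tape_roll: Cardboard-coloured ring of tape lying flat, 100 mm across, 48 mm high, bystander; origin at the centre of its underside.
- spatula: Spatula lying on the table, bystander; z up.
- spare_jar: Amber jar with black lid like those in the carrier, standing alone on the table, bystander.
Things that resemble listed ones, but are neither listed nor needed, are in the scene too. Leave any brown look-alike of the jar3 alone. Leave any green look-alike of the jar2 alone.

How it is judged:
By the outcome, as a careful person would: the job done as asked, in the order asked, and still so for the second after the job is handed in, with the robot touching nothing.
It also fails if it takes over 54 s, if anything falls off the work surface, if the arm or the gripper's body presses on something with over 40 N, if the wrist force passes 120 N, or if a joint passes its speed limit or range.

## Working session

There is one attempt and no reset: what is moved stays moved. The work goes in short steps, Python scripts to look and compute and a tool call to move; the robot and the scene stay as the last step left them, time stands still between calls to the robot, and variables do not carry over. Pictures are saved under pics/ and viewed, and the job is handed in when it is done.

Besides the shell and the picture viewer there is one more tool, called after ">>>" by a JSON object that holds its "api" and its "payload". servo_tool: Moves the arm, as the interface text tells. Its arguments: {"type":"object","properties":{"targets":{"type":"string"},"hand":{"type":"number"},"squeeze":{"type":"number"}},"required":["targets"]}

```bash
ls; mkdir -p pics
cat > h.py <<'E'
import numpy as np,cv2
from cell import telemetry,cams,robot
def save(p,n): cv2.imwrite('pics/'+n+'.png',p['color'][:,:,::-1])
def ray(p,u,v):
    d=p['R'].T@np.linalg.inv(p['K'])@np.array([u,v,1.]); o=-p['R'].T@p['t']; return o,d
def at(p,u,v,z):
    o,d=ray(p,u,v); return o+d*(z-o[2])/d[2]
def proj(p,X):
    c=p['K']@(p['R']@np.asarray(X,float)+p['t']); return c[:2]/c[2]
E
python3 - <<'E'
from h import *
s=telemetry.observe();print(s)
for n in('scene','top'):
    p=cams.read_camera(n);save(p,n+'0');print(n,p['K'].tolist(),(-p['R'].T@p['t']).tolist(),p['R'].tolist())
    for q in('carrier','handle','channel','jar0'):
        for r in cams.cut_out(p,q)[:6]: print(q,r['score'],r['extent'])
E
```

```text
pics
{'time': 0.0, 'qpos': array([ 1.14801998e+00,  3.42717343e-01,  1.52500772e+00,  7.77278838e-06,
        1.27537284e+00, -1.45958661e-01]), 'qvel': array([-0.00023389, -0.00122725,  0.00014946,  0.00101573,  0.00024535,
       -0.0006801 ]), 'joint_efforts': array([-3.94624039e-04, -4.31230259e+01, -2.44220066e+01,  7.17854965e-02,
        5.58582775e-02, -1.40252309e-04]), 'tool_pos': array([0.14328077, 0.50468123, 0.24005097]), 'tool_rot': array([-3.14010449e+00, -2.26278685e-04,  2.86477254e+00]), 'contact_force': array([ 0.43026101, -0.9720063 , -0.14234074]), 'torque': array([-0.04325906, -0.01804901,  0.01092996]), 'opening': 0.09181321644384445}
scene [[488.6958119580686, 0.0, 317.18375794801864], [0.0, 488.6958119580686, 196.8049281336977], [0.0, 0.0, 1.0]] [1.5657877973018215, 0.16404296298645385, 1.3300251470313011] [[-0.1694645951370161, 0.9855246890620136, 0.004778937566949414], [0.7606992165283281, 0.13388493801580956, -0.6351468533699041], [-0.6265927329360235, -0.10399957029586436, -0.7723766156545913]]
carrier 0.95 [380.3, 209.2, 76.2, 83.3]
handle 0.56 [377.9, 2
[... 300 characters left out ...]
762, 0.0, 324.221274893543], [0.0, 441.2567604201762, 203.17045181455367], [0.0, 0.0, 1.0]] [0.4804576158158856, -0.00487499282550186, 1.5282737750224975] [[-0.015073316831352337, -0.9998757914855348, -0.004603989669468378], [-0.9973500243230483, 0.015362680013654071, -0.0711120035269199], [0.07117390043067941, 0.0035198954491538433, -0.9974577115013499]]
carrier 0.84 [262.1, 226.4, 72.3, 91.9]
carrier 0.69 [463.2, 192.4, 23.1, 80.8]
channel 0.77 [385.6, 222.2, 68.9, 122.1]
jar0 0.79 [254.2, 194.4, 18.6, 15.5]
jar0 0.75 [318.1, 189.5, 16.1, 22.0]
jar0 0.73 [234.3, 164.8, 17.5, 14.0]
jar0 0.71 [240.7, 252.1, 12.8, 15.8]
jar0 0.63 [271.4, 259.6, 20.6, 14.7]
jar0 0.63 [282.0, 201.0, 10.8, 14.0]
```

Run:
```python
import cv2
a=cv2.imread('pics/scene0.png');b=cv2.imread('pics/top0.png')
cv2.imwrite('pics/scene0c.png',cv2.resize(a[120:310,190:450],None,fx=3,fy=3,interpolation=2))
cv2.imwrite('pics/top0c.png',cv2.resize(b[130:310,200:460],None,fx=3,fy=3,interpolation=2))
```

```text
(no output)
```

View pics/top0.png

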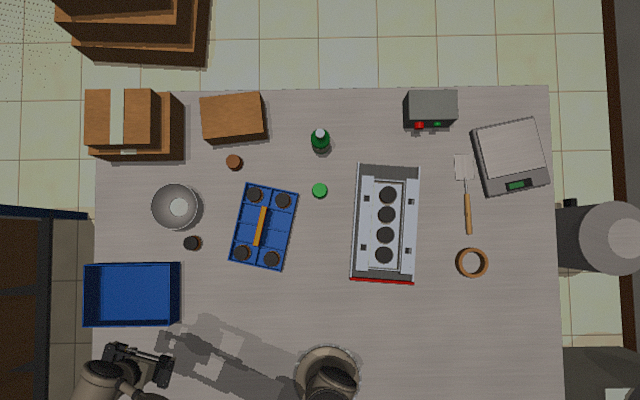

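View pics/scene0c.png

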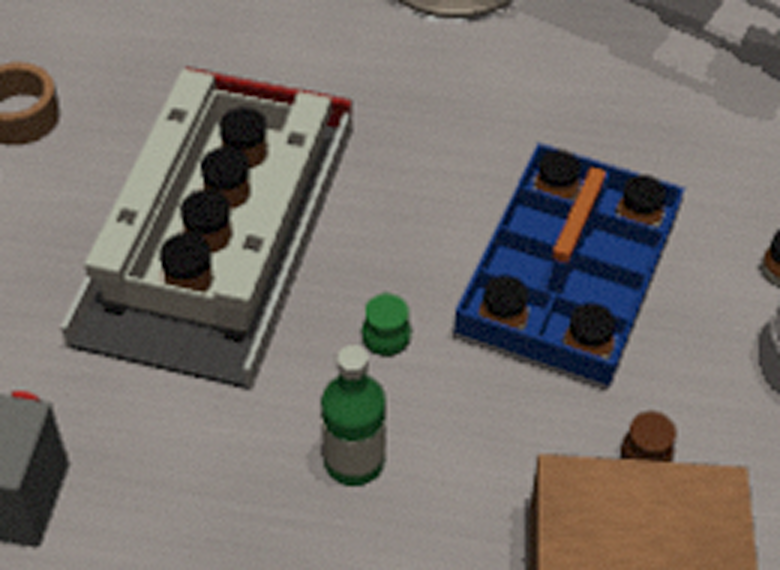

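View pics/top0c.png

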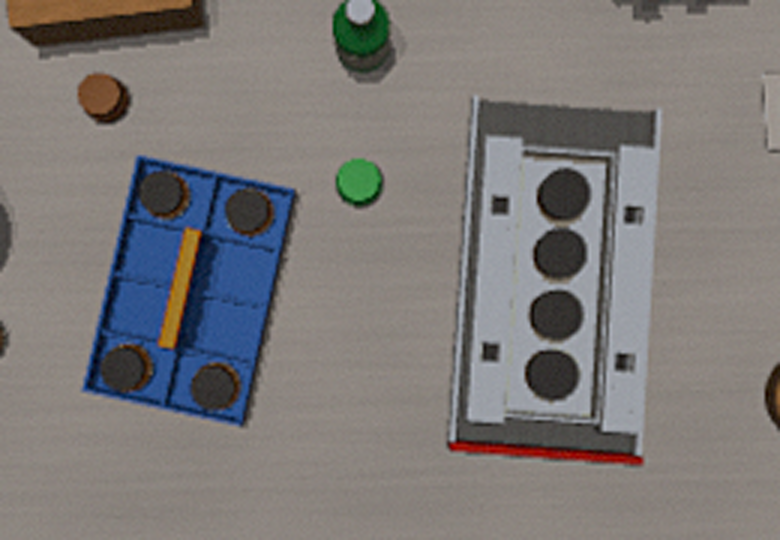

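```bash
cat > fit.py <<'E'
from h import *
from scipy.optimize import least_squares
TH=np.linspace(0,2*np.pi,48,endpoint=False);D=np.c_[np.cos(TH),np.sin(TH)]
def box(L,W,z0,z1): return np.array([[sx*L/2,sy*W/2,z] for sx in(1,-1) for sy in(1,-1) for z in(z0,z1)])
def tf(P,q):
    c,s=np.cos(q[2]),np.sin(q[2]); return np.c_[q[0]+c*P[:,0]-s*P[:,1],q[1]+s*P[:,0]+c*P[:,1],P[:,2]]
def sup(uv): return (uv@D.T).max(0)
def fit(views,P,q0,dz=False):
    def f(q):
        r=[]
        for p,m in views:
            X=tf(P,q)+([0,0,q[3]] if dz else 0); r.append(sup(np.array([proj(p,x) for x in X]))-m)
        return np.concatenate(r)
    s=least_squares(f,q0,loss='soft_l1'); return s.x,np.sqrt(np.mean(f(s.x)**2))
def msup(mask,box=None):
    mask=mask.astype(np.uint8)
    n,l,st,c=cv2.connectedComponentsWithStats(mask)
    k=1+np.argmax(st[1:,4]); ys,xs=np.nonzero(l==k)
    return sup(np.c_[xs,ys].astype(float))+0.5*np.abs(D).sum(1)*0.8, st[k]
def blue(p):
    c=p['color'].astype(int);return (c[:,:,2]>c[:,:,0]*1.5+10)&(c[:,:,2]>40)
def orange(p):
    c=p['color'].astype(int);return (c[:,:,0]>c[:,:,2]*2.2+30)&(c[:,:,0]>130)
E
python3 - <<'E'
from fit import *
T=cams.read_camera('top');S=cams.read_camera('scene')
def crop(m,b): o=np.zeros_like(m);o[b[1]:b[3],b[0]:b[2]]=m[b[1]:b[3],b[0]:b[2]];return o
kT=(225,175,305,280);kS=(335,160,425,255)
vb=[];vo=[]
for p,k in((T,kT),(S,kS)):
    m=blue(p)|orange(p); m1,st=msup(crop(blue(p),k)); print('blue',st); m2,st2=msup(crop(orange(p),k)); print('or',st2)
    vb.append((p,m1));vo.append((p,m2))
B=box(.27,.18,.014,.054);H=box(.13,.018,.102,.120)
q0=[.43,.2,-0.2]
print('carrier both',fit(vb,B,q0)); 
for i in(0,1): print(fit(vb[i:i+1],B,q0))
print('bar both',fit(vo,H,q0))
for i in(0,1): print(fit(vo[i:i+1],H,q0))
# sockets
for p,pts in((T,[(366,198),(411,201),(363,247),(408,250)]),(S,[(249,158),(289,166),(232,192),(274,201)])):
    g=cv2.cvtColor(p['color'],cv2.COLOR_RGB2GRAY).astype(float)
    W=[]
    for u,v in pts:
        w=g[v-5:v+6,u-5:u+6]; d=np.clip(np.percentile(w,75)-25-w,0,None); d[d<0.25*d.max()]=0
        yy,xx=np.mgrid[v-5:v+6,u-5:u+6]; c=((xx*d).sum()/d.sum(),(yy*d).sum()/d.sum())
        W.append(at(p,*c,.09)[:2])
    W=np.array(W);print(W.round(4).tolist(),'c',W.mean(0), 'yaw',[np.arctan2(*(W[a]-W[b])[::-1]) for a,b in((0,2),(1,3))] if p is T else [np.arctan2(*(W[b]-W[a])[::-1]) for a,b in((0,2),(1,3))])
# channel ends at z~0 from crop coords
for n,(u,v) in dict(tl=(475,98),tr=(658,110),bl=(448,447),br=(642,462)).items(): print(n,at(T,200+u/3,130+v/3,0.0),at(T,200+u/3,130+v/3,0.05))
c=telemetry.observe();print(c['time'])
E
```

```text
blue [ 228  182   70   90 3094]
or [253 206  14  40 206]
blue [ 342  168   76   80 2534]
or [375 176  16  29 148]
carrier both (array([ 0.51279779,  0.20664347, -0.22984948]), np.float64(0.6088693449966004))
(array([ 0.51213129,  0.20749405, -0.22431849]), np.float64(0.44285675745449854))
(array([ 0.51426713,  0.20585294, -0.23481666]), np.float64(0.6248612067643802))
bar both (array([ 0.51223989,  0.20777137, -0.22761025]), np.float64(1.304299658358303))
(array([ 0.51284093,  0.20872202, -0.23349023]), np.float64(0.705736562703217))
(array([ 0.50848498,  0.20662439, -0.22070373]), np.float64(1.6077323056063584))
[[0.5983, -0.1374], [0.5856, -0.2806], [0.4393, -0.1232], [0.4261, -0.2662]] c [ 0.51230884 -0.20185478] yaw [np.float64(-0.08938072536464521), np.float64(-0.08980913557183522)]
[[0.4311, -0.2652], [0.4436, -0.1208], [0.5896, -0.2816], [0.602, -0.138]] c [ 0.51658395 -0.20141124] yaw [np.float64(-0.10307755695908731), np.float64(-0.10826449180784746)]
tl [ 0.72953174 -0.12079181  0.        ] [ 0.72138287 -0.1169994   0.05      ]
tr [ 0.71208128 -0.33325429  0.        ] [ 0.70450333 -0.32251082  0.05      ]
bl [ 0.32750382 -0.08166135  0.        ] [ 0.33250796 -0.07914915  0.05      ]
br [ 0.30731349 -0.30269959  0.        ] [ 0.31297819 -0.29295577  0.05      ]
0.6
```

>>> {"api": "servo_tool", "payload": {"targets": "-45 -19 0 -0.047; -45 -19 0 0; -45 -19 0 0; -45 -19 0 0; -45 -19 0 0; -45 -19 0 0; -45 -19 0 0; -45 -19 0 0; -45 -19 0 0; 0 0 0 0", "hand": 1, "squeeze": 35}}

```text
time: 1.85
tool_pos: [0.5094, 0.2379, 0.2411]
tool_rot: [3.138, 0.002, 2.916]
contact_force: [0.7, -0.2, -0.2]
opening: 0.0917
```

```bash
cat > d.py <<'E'
from h import *
from scipy.spatial.transform import Rotation as Ro
import sys
def st(t=None):
    s=telemetry.observe();R=Ro.from_euler('xyz',s['tool_rot'])
    print('t',round(s['time'],2),'pos',(s['tool_pos']*1e3).round(1),'rpy',s['tool_rot'].round(4),'F',s['contact_force'].round(2),'T',s['torque'].round(2),'op',round(s['opening']*1e3,1))
    if t is not None:
        print('need mm',(R.inv().apply(np.array(t[:3])-s['tool_pos'])*1e3).round(1),'turn',round(-((t[3]-s['tool_rot'][2]+np.pi)%(2*np.pi)-np.pi),4))
    return s
if __name__=='__main__': st([float(x) for x in sys.argv[1:]] or None)
E
python3 d.py .5125 .2077 .106 2.9136
```

```text
t 1.85 pos [509.4 237.9 241.1] rpy [3.1382e+00 2.1000e-03 2.9163e+00] F [ 0.72 -0.21 -0.2 ] T [0.05 0.03 0.01] op 91.7
need mm [ -9.5 -29.2 135. ] turn 0.0027
```

>>> {"api": "servo_tool", "payload": {"targets": "-9.5 -29 0 0; 0 0 0 0; 0 0 40 0; 0 0 30 0; 0 0 20 0; 0 0 0 0"}}

```text
time: 2.6
tool_pos: [0.5096, 0.2127, 0.1497]
tool_rot: [3.135, 0.002, 2.919]
contact_force: [-0.1, 0.3, 0.3]
opening: 0.0918
```

Run:
```python
from fit import *
import d
d.st([.5125,.2077,.106,2.9136])
T=cams.read_camera('top');save(T,'top1');S=cams.read_camera('scene');save(S,'scene1')
a=cv2.resize(T['color'][150:300,210:330,::-1],None,fx=4,fy=4,interpolation=2)
b=cv2.resize(S['color'][130:280,320:440,::-1],None,fx=4,fy=4,interpolation=2)
cv2.imwrite('pics/j1.png',np.hstack([a,b])[:600,:960][:, :960] if 0 else cv2.resize(np.hstack([a,b]),(800,500)))
```

```text
t 2.6 pos [509.6 212.7 149.7] rpy [3.1347e+00 1.8000e-03 2.9189e+00] F [-0.14  0.29  0.26] T [-0.02 -0.   -0.02] op 91.8
need mm [-3.9 -4.6 43.6] turn 0.0053
```

View pics/j1.png

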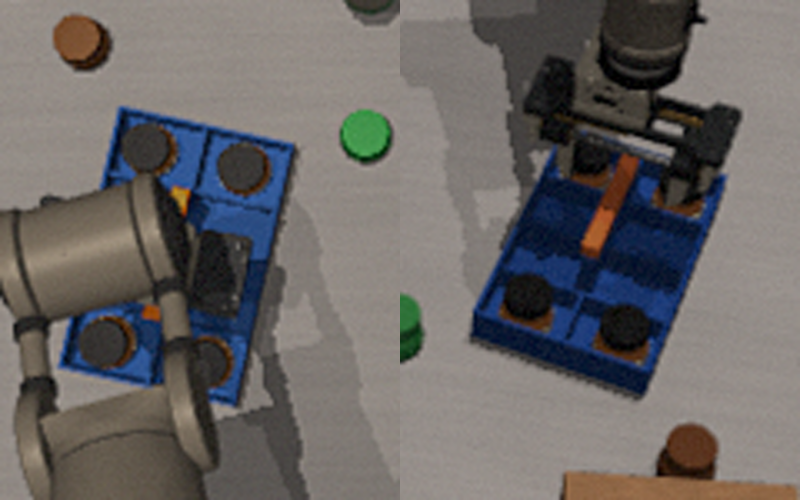

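The jaws straddle the bar (scene view, around (625,200) in the joined picture). Next I lower and grip.

>>> {"api": "servo_tool", "payload": {"targets": "-4 -4.5 15 0.005; 0 0 15 0; -1 -1 10 0; 0 0 3 0"}}

```text
time: 3.2
tool_pos: [0.5161, 0.2068, 0.1075]
tool_rot: [3.131, 0.008, 2.913]
contact_force: [0.6, 0.9, -0.4]
opening: 0.0918
```

```bash
python3 d.py .5125 .2077 .106 2.9136
```

```text
t 3.2 pos [516.1 206.8 107.5] rpy [3.1313 0.0084 2.9135] F [ 0.62  0.87 -0.38] T [0.02 0.01 0.03] op 91.8
need mm [3.8 0.1 1.5] turn -0.0001
```

>>> {"api": "servo_tool", "payload": {"targets": "3.5 0 1 0; 0 0 0 0"}}

```text
time: 3.45
tool_pos: [0.5125, 0.2076, 0.1063]
tool_rot: [3.131, 0.008, 2.913]
contact_force: [-0.6, -0.4, 0.1]
opening: 0.0915
```

>>> {"api": "servo_tool", "payload": {"targets": "0 0 0 0; 0 0 0 0; 0 0 0 0; 0 0 0 0; 0 0 0 0", "hand": 0, "squeeze": 35}}

```text
time: 4.08
tool_pos: [0.513, 0.2078, 0.1073]
tool_rot: [3.13, 0.01, 2.914]
contact_force: [-0.2, -0.5, 0.1]
opening: 0.0469
```

```bash
python3 d.py .5125 .2077 .106 2.9136
```

```text
t 4.08 pos [513.  207.8 107.3] rpy [3.1305 0.0099 2.9135] F [-0.19 -0.48  0.06] T [-0.05 -0.01 -0.05] op 46.9
need mm [ 0.5 -0.3  1.3] turn -0.0001
```

>>> {"api": "servo_tool", "payload": {"targets": "0 0 1 0; 0 0 0 0; 0 0 0 0; 0 0 0 0; 0 0 0 0; 0 0 0 0; 0 0 0 0"}}

```text
time: 4.95
tool_pos: [0.513, 0.2077, 0.1062]
tool_rot: [3.131, 0.01, 2.913]
contact_force: [0.2, -0.1, -1.0]
opening: 0.0175
```

```bash
python3 d.py .5125 .2077 .106 2.9136
```

```text
t 4.95 pos [513.  207.7 106.2] rpy [3.1309 0.0098 2.9135] F [ 0.16 -0.11 -1.01] T [-0.2   0.01 -0.05] op 17.5
need mm [ 0.5 -0.1  0.2] turn -0.0001
```

>>> {"api": "servo_tool", "payload": {"targets": "0 0 -5 0; 0 0 -12 0; 0 0 -22 0; 0 0 -28 0; 0 0 -28 0; 0 0 -20 0; 0 0 -10 0; 0 0 -3 0; 0 0 0 0"}}

```text
time: 6.08
tool_pos: [0.5081, 0.2059, 0.2367]
tool_rot: [3.136, -0.0, 2.914]
contact_force: [0.2, 0.8, -6.8]
opening: 0.0178
```

```bash
python3 d.py .485 -.198 .236 3.0496
```

```text
t 6.08 pos [508.1 205.9 236.7] rpy [ 3.1355e+00 -2.0000e-04  2.9136e+00] F [ 0.23  0.82 -6.82] T [0.03 0.03 0.01] op 17.8
need mm [ -68.7 -398.6   -1.7] turn -0.136
```

>>> {"api": "servo_tool", "payload": {"targets": "-2 -12 0 0; -4 -24 0 -0.02; -5 -32 0 -0.02; -6 -38 0 -0.02; -7 -40 0 -0.02; -7 -40 0 -0.02; -7 -40 0 -0.02; -7 -40 0 -0.01; -6 -38 0 0; -5 -30 0 0; -4 -22 0 0; -3 -14 0 0; -1 -7 0 0; 0 0 0 0"}}

```text
time: 7.82
tool_pos: [0.5102, -0.1952, 0.2253]
tool_rot: [3.137, -0.017, 3.046]
contact_force: [0.2, 0.2, -5.9]
opening: 0.0176
```

```bash
python3 d.py .4856 -.199 .236 3.0496
```

```text
t 7.83 pos [ 510.2 -195.2  225.3] rpy [ 3.1371 -0.017   3.0463] F [ 0.16  0.23 -5.86] T [0.15 0.   0.06] op 17.6
need mm [ 24.3  -6.1 -10.3] turn -0.0033
```

>>> {"api": "servo_tool", "payload": {"targets": "12 -3 -5 0; 12 -3 -5 0; 0 0 0 0"}}

```text
time: 8.2
tool_pos: [0.4838, -0.1973, 0.2367]
tool_rot: [3.137, -0.018, 3.049]
contact_force: [0.8, -0.5, -5.7]
opening: 0.0178
```

```bash
python3 d.py .4856 -.199 .236 3.0496
```

```text
t 8.2 pos [ 483.8 -197.3  236.7] rpy [ 3.1366 -0.0175  3.0487] F [ 0.83 -0.52 -5.75] T [ 0.   -0.12  0.02] op 17.8
need mm [-2.  -1.6  0.7] turn -0.0009
```

>>> {"api": "servo_tool", "payload": {"targets": "0 0 -40 0; 0 0 0 0"}}

```text
time: 8.45
tool_pos: [0.4844, -0.1971, 0.278]
tool_rot: [3.137, -0.016, 3.049]
contact_force: [-0.1, 0.3, -6.5]
opening: 0.0174
```

```bash
python3 d.py .4856 -.199 .236 3.0496
```

```text
t 8.45 pos [ 484.4 -197.1  278. ] rpy [ 3.1368 -0.0161  3.0488] F [-0.12  0.31 -6.51] T [ 0.05 -0.05 -0.01] op 17.4
need mm [-2.  -2.  41.9] turn -0.0008
```

>>> {"api": "servo_tool", "payload": {"targets": "0 0 10 0; 0 0 10 0; 0 0 10 0; 0 0 10 0; 0 0 0 0"}}

```text
time: 9.07
tool_pos: [0.4815, -0.1952, 0.2296]
tool_rot: [3.132, -0.025, 3.049]
contact_force: [-0.8, -0.1, -6.4]
opening: 0.0176
```

```bash
python3 d.py .4856 -.199 .236 3.0496
```

```text
t 9.07 pos [ 481.5 -195.2  229.6] rpy [ 3.1324 -0.0249  3.0493] F [-0.78 -0.06 -6.37] T [-0.   -0.09 -0.05] op 17.6
need mm [-4.3 -3.4 -6.5] turn -0.0003
```

>>> {"api": "servo_tool", "payload": {"targets": "0 0 -10 0; 0 0 -10 0; 0 0 -10 0; 0 0 -10 0; 0 0 0 0"}}

```text
time: 9.7
tool_pos: [0.4835, -0.1963, 0.2748]
tool_rot: [3.135, -0.02, 3.049]
contact_force: [0.4, 0.4, -7.1]
opening: 0.0178
```

```bash
python3 d.py .4856 -.199 .236 3.0496
```

```text
t 9.7 pos [ 483.5 -196.3  274.8] rpy [ 3.1346 -0.0202  3.0492] F [ 0.4   0.42 -7.08] T [-0.04  0.01 -0.02] op 17.8
need mm [-3.1 -2.8 38.7] turn -0.0004
```

>>> {"api": "servo_tool", "payload": {"targets": "0 0 40 0; 0 0 0 0"}}

```text
time: 9.95
tool_pos: [0.4827, -0.1959, 0.2346]
tool_rot: [3.135, -0.02, 3.049]
contact_force: [-0.1, 0.3, -6.1]
opening: 0.0176
```

```bash
python3 d.py .4856 -.199 .236 3.0496
```

```text
t 9.95 pos [ 482.7 -195.9  234.6] rpy [ 3.1349 -0.0195  3.0492] F [-0.12  0.34 -6.1 ] T [ 0.12 -0.1  -0.05] op 17.6
need mm [-3.1 -2.9 -1.5] turn -0.0004
```

>>> {"api": "servo_tool", "payload": {"targets": "0 0 -12 0; 0 0 -12 0; 0 0 -12 0; 0 0 -12 0; 0 0 -12 0; 0 0 -12 0; 0 0 -12 0; 0 0 -12 0; 0 0 0 0"}}

```text
time: 11.08
tool_pos: [0.486, -0.1975, 0.3432]
tool_rot: [3.139, -0.011, 3.049]
contact_force: [-1.1, -0.5, -6.1]
opening: 0.0176
```

```bash
python3 d.py .4856 -.199 .236 3.0496
```

```text
t 11.07 pos [ 486.  -197.5  343.2] rpy [ 3.139  -0.0109  3.0492] F [-1.12 -0.46 -6.13] T [0.02 0.05 0.03] op 17.6
need mm [ -0.9  -1.8 107.2] turn -0.0004
```

>>> {"api": "servo_tool", "payload": {"targets": "0 0 50 0; 0 0 0 0; 0 0 50 0; 0 0 0 0"}}

```text
time: 11.58
tool_pos: [0.486, -0.1979, 0.2445]
tool_rot: [3.14, -0.008, 3.049]
contact_force: [-0.6, -0.8, -5.7]
opening: 0.0175
```

```bash
python3 d.py .4856 -.199 .236 3.0496
```

```text
t 11.57 pos [ 486.  -197.9  244.5] rpy [ 3.1404 -0.0083  3.0492] F [-0.55 -0.84 -5.66] T [-0.01 -0.16  0.03] op 17.5
need mm [ 0.2 -1.2  8.5] turn -0.0004
```

>>> {"api": "servo_tool", "payload": {"targets": "0 0 -12 0; 0 0 -12 0; 0 0 -12 0; 0 0 -12 0; 0 0 -12 0; 0 0 -12 0; 0 0 -12 0; 0 0 -12 0; 0 0 -12 0; 0 0 0 0"}}

```text
time: 12.82
tool_pos: [0.4895, -0.1995, 0.3706]
tool_rot: [-3.135, 0.008, 3.049]
contact_force: [-0.2, 0.3, -7.3]
opening: 0.0178
```

>>> {"api": "servo_tool", "payload": {"targets": "0 0 58 0; 0 0 0 0; 0 0 58 0; 0 0 0 0"}}

```text
time: 13.32
tool_pos: [0.4911, -0.2009, 0.2563]
tool_rot: [-3.134, 0.01, 3.049]
contact_force: [-0.8, -0.9, -6.4]
opening: 0.0178
```

Run:
```python
from fit import *
import d
d.st([.4856,-.199,.222,3.0496])
T=cams.read_camera('top');save(T,'top2');S=cams.read_camera('scene');save(S,'scene2')
a=cv2.resize(T['color'][140:300,330:450,::-1],(450,600),interpolation=2)
b=cv2.resize(S['color'][90:290,190:340,::-1],(350,466),interpolation=2);b=cv2.copyMakeBorder(b,0,134,0,0,0)
cv2.imwrite('pics/j2.png',np.hstack([a,b]))
```

```text
t 13.32 pos [ 491.1 -200.9  256.3] rpy [-3.1339  0.0098  3.0494] F [-0.77 -0.86 -6.41] T [ 0.07  0.16 -0.04] op 17.8
need mm [ 6.   1.7 34.2] turn -0.0002
```

View pics/j2.png

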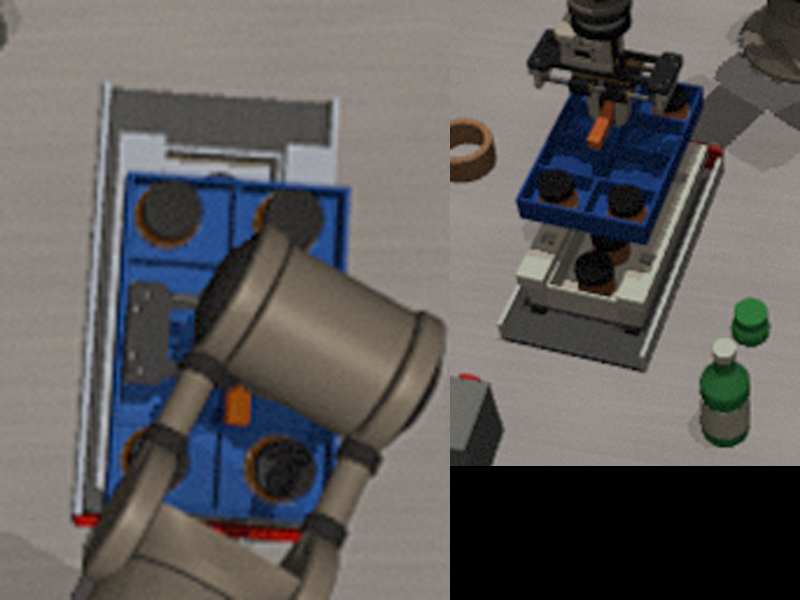

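Run:
```python
from fit import *
import d
s=telemetry.observe()
T=cams.read_camera('top');S=cams.read_camera('scene')
def crop(m,b): o=np.zeros_like(m);o[b[1]:b[3],b[0]:b[2]]=m[b[1]:b[3],b[0]:b[2]];return o
B=box(.27,.18,.014,.054)
v=[]
for p,k in((T,(345,150,440,290)),(S,(205,100,300,205))):
    m=crop(blue(p),k).astype(np.uint8)
    n,l,st,c=cv2.connectedComponentsWithStats(m)
    ok=np.isin(l,[i for i in range(1,n) if st[i,4]>25]); ys,xs=np.nonzero(ok)
    h=sup(np.c_[xs,ys].astype(float))+0.4*np.abs(D).sum(1); v.append((p,h)); print(xs.min(),xs.max(),ys.min(),ys.max())
h=s['tool_pos'][2]-.1062
q0=[.491,-.2,-.09]
Bz=B+[0,0,h]
print('kin',s['tool_pos'],h)
print('both',fit(v,Bz,q0)); 
for i in(0,1): print(fit(v[i:i+1],Bz,q0))
print(fit(v,B,q0+[h],True))
```

```text
359 424 183 276
218 297 126 194
kin [ 0.49567239 -0.20353052  0.2630013 ] 0.15680130279225324
both (array([ 0.49595264, -0.20216043, -0.09429717]), np.float64(2.4086786117118413))
(array([ 0.49510115, -0.20026873, -0.09553847]), np.float64(1.7430223213968656))
(array([ 0.49719791, -0.20395413, -0.0874773 ]), np.float64(2.8155364756548606))
(array([ 0.49408032, -0.2031405 , -0.09369291,  0.14937387]), np.float64(2.172856246967492))
```

```bash
python3 d.py .4856 -.199 .222 3.0496
```

```text
t 13.53 pos [ 495.5 -203.4  263.2] rpy [-3.1264  0.0263  3.0496] F [ 0.41  0.1  -6.65] T [0.05 0.17 0.02] op 17.9
need mm [11.3  4.1 40.9] turn -0.0
```

>>> {"api": "servo_tool", "payload": {"targets": "4 1 8 0; 4 2 8 0; 2 1 6 0; 0 0 0 0; 0 0 0 0"}}

```text
time: 14.15
tool_pos: [0.4875, -0.1995, 0.2432]
tool_rot: [-3.123, 0.033, 3.05]
contact_force: [-0.2, -0.2, -6.2]
opening: 0.018
```

```bash
python3 d.py .4856 -.199 .222 3.0496;  python3 -c "
from h import *
import d
for i in range(4): cams.read_camera('top'); d.st()"
```

```text
t 14.15 pos [ 487.5 -199.5  243.2] rpy [-3.1234  0.0326  3.0497] F [-0.24 -0.17 -6.21] T [ 0.01  0.05 -0.01] op 18.0
need mm [ 2.6  0.7 21.2] turn 0.0001
t 14.2 pos [ 487.4 -199.5  243.2] rpy [-3.1235  0.0324  3.0497] F [-0.35  0.23 -6.58] T [0.04 0.11 0.01] op 17.3
t 14.25 pos [ 487.5 -199.5  243.2] rpy [-3.1234  0.0325  3.0497] F [-1.01 -0.62 -6.73] T [-0.02  0.02 -0.  ] op 17.8
t 14.3 pos [ 487.5 -199.5  243.3] rpy [-3.1234  0.0326  3.0497] F [ 0.09  0.17 -6.39] T [ 0.03  0.09 -0.01] op 17.7
t 14.35 pos [ 487.5 -199.5  243.3] rpy [-3.1234  0.0326  3.0497] F [-0.15 -0.02 -6.72] T [0.07 0.02 0.04] op 17.6
```

>>> {"api": "servo_tool", "payload": {"targets": "0 0 -55 0; 0 0 0 0; 0 0 0 0; 0 0 10 0; 0 0 10 0; 0 0 10 0; 0 0 10 0; 0 0 10 0; 0 0 0 0; 0 0 0 0"}}

```text
time: 15.6
tool_pos: [0.4854, -0.1984, 0.2408]
tool_rot: [-3.127, 0.024, 3.049]
contact_force: [0.8, -0.4, -7.1]
opening: 0.0175
```

```bash
python3 d.py .4856 -.199 .222 3.0496
```

```text
t 15.6 pos [ 485.4 -198.4  240.8] rpy [-3.1275  0.0237  3.0495] F [ 0.81 -0.37 -7.13] T [ 0.   -0.01 -0.  ] op 17.5
need mm [ 0.2 -0.3 18.8] turn -0.0001
```

>>> {"api": "servo_tool", "payload": {"targets": "0 0 -60 0; 0 0 0 0; 0 0 0 0; 0 0 8 0; 0 0 8 0; 0 0 8 0; 0 0 8 0; 0 0 8 0; 0 0 8 0; 0 0 8 0; 0 0 0 0; 0 0 0 0"}}

```text
time: 17.1
tool_pos: [0.4837, -0.1975, 0.2384]
tool_rot: [-3.131, 0.017, 3.049]
contact_force: [0.2, -0.5, -6.6]
opening: 0.0179
```

```bash
python3 d.py .4856 -.199 .222 3.0496
```

```text
t 17.1 pos [ 483.7 -197.5  238.4] rpy [-3.1305  0.0171  3.0493] F [ 0.21 -0.53 -6.62] T [ 0.02  0.04 -0.03] op 17.9
need mm [-1.8 -1.1 16.5] turn -0.0003
```

>>> {"api": "servo_tool", "payload": {"targets": "-2 -1 8 0; 0 0 8 0; 0 0 8 0; 0 0 6 0; 0 0 0 0; 0 0 0 0"}}

```text
time: 17.85
tool_pos: [0.4864, -0.1993, 0.2066]
tool_rot: [-3.13, 0.018, 3.049]
contact_force: [-0.5, -0.2, -5.5]
opening: 0.0176
```

Run:
```python
from fit import *
import d
s=d.st([.4856,-.199,.196,3.0496])
T=cams.read_camera('top');S=cams.read_camera('scene');save(S,'scene3');save(T,'top3')
def crop(m,b): o=np.zeros_like(m);o[b[1]:b[3],b[0]:b[2]]=m[b[1]:b[3],b[0]:b[2]];return o
B=box(.27,.18,.014,.054)
v=[]
for p,k in((T,(345,150,440,290)),(S,(205,100,300,225))):
    m=crop(blue(p),k).astype(np.uint8)
    n,l,st,c=cv2.connectedComponentsWithStats(m)
    ok=np.isin(l,[i for i in range(1,n) if st[i,4]>25]); ys,xs=np.nonzero(ok)
    h=sup(np.c_[xs,ys].astype(float))+0.4*np.abs(D).sum(1); v.append((p,h))
Bz=B+[0,0,s['tool_pos'][2]-.1062];q0=[.491,-.2,-.09]
print('both',fit(v,Bz,q0)); 
for i in(0,1): print(fit(v[i:i+1],Bz,q0))
a=cv2.resize(T['color'][140:300,330:450,::-1],(450,600),interpolation=2)
b=cv2.resize(S['color'][110:260,200:317,::-1],(350,450),interpolation=2);b=cv2.copyMakeBorder(b,0,150,0,0,0)
cv2.imwrite('pics/j3.png',np.hstack([a,b]))
```

```text
t 17.85 pos [ 486.4 -199.3  206.6] rpy [-3.1303  0.0176  3.0493] F [-0.46 -0.24 -5.54] T [ 0.01 -0.    0.03] op 17.6
need mm [ 1.   0.3 10.5] turn -0.0003
both (array([ 0.48637583, -0.19771557, -0.09431707]), np.float64(2.625792168625151))
(array([ 0.48590531, -0.19595501, -0.10340626]), np.float64(1.6970208255782144))
(array([ 0.48724553, -0.19870958, -0.09143013]), np.float64(3.2203429502570935))
```

View pics/j3.png

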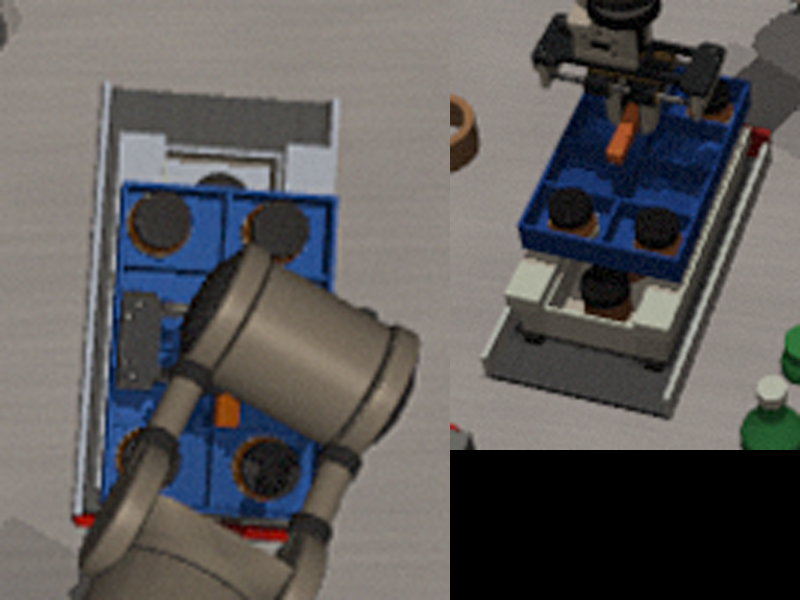

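Run:
```python
from h import *
T=cams.read_camera('top')
f=lambda u,v,z: at(T,330+(u-1.4)/3.75,140+(v-1.4)/3.75,z)[:2]
L,R=f(122,183,.154),f(337,197,.154);l,r=f(120,134,.09),f(337,150,.09)
print(L,R,np.hypot(*(L-R)),np.arctan2(L[0]-R[0],L[1]-R[1])); print(l,r,np.hypot(*(l-r)),np.arctan2(l[0]-r[0],l[1]-r[1]))
for yaw in(-.09,-.095):
    e=np.array([np.cos(yaw),np.sin(yaw)]);n=np.array([-e[1],e[0]])
    c=(L+R)/2-.135*e; t=(l+r)/2-.155*e
    print(c,t,'lat carrier-tray',(c-t)@n,'long',(c-t)@e)
    print('tcp vs tray', (np.array([.4864,-.1993])-t)@n)
```

```text
[ 0.62293049 -0.11940482] [ 0.60842334 -0.29822276] 0.1794054447194059 0.08095077748581776
[ 0.67267029 -0.12390213] [ 0.65561758 -0.3131384 ] 0.19000304690343567 0.08987061274459422
[ 0.4812233  -0.19668019] [ 0.50977126 -0.20458909] lat carrier-tray 0.005311043511212581 long -0.02914326783730826
tcp vs tray 0.0031671090487087818
[ 0.48128564 -0.19600807] [ 0.50984285 -0.2038174 ] lat carrier-tray 0.005065261807937281 long -0.02916920865464953
tcp vs tray 0.0022733129348678433
```

Run:
```python
from fit import *
T=cams.read_camera('top');S=cams.read_camera('scene');s=telemetry.observe();print(s['tool_pos'],s['time'])
h=s['tool_pos'][2]-.1062
out=[]
for p,(x0,y0,x1,y1) in((T,(340,150,440,290)),(S,(205,100,305,240))):
    k=4; im=cv2.resize(p['color'][y0:y1,x0:x1,::-1],None,fx=k,fy=k,interpolation=2)
    pr=lambda X:tuple(int(round((a-o+.5)*k-.5)) for a,o in zip(proj(p,X),(x0,y0)))
    def poly(P,q,col): cv2.polylines(im,[np.array([pr(x) for x in tf(P,q)])],True,col,1)
    R=lambda L,W,z:np.array([[L/2,W/2,z],[L/2,-W/2,z],[-L/2,-W/2,z],[-L/2,W/2,z]])
    poly(R(.27,.18,h+.054),[.4864,-.1993,-.092],(0,255,0))
    poly(R(.31,.186,.09),[.5137,-.2017,-.092],(255,0,255))
    out.append(im)
cv2.imwrite('pics/j4.png',np.hstack(out))
```

```text
[ 0.48643016 -0.1993194   0.20670523] 18.1
```

View pics/j4.png

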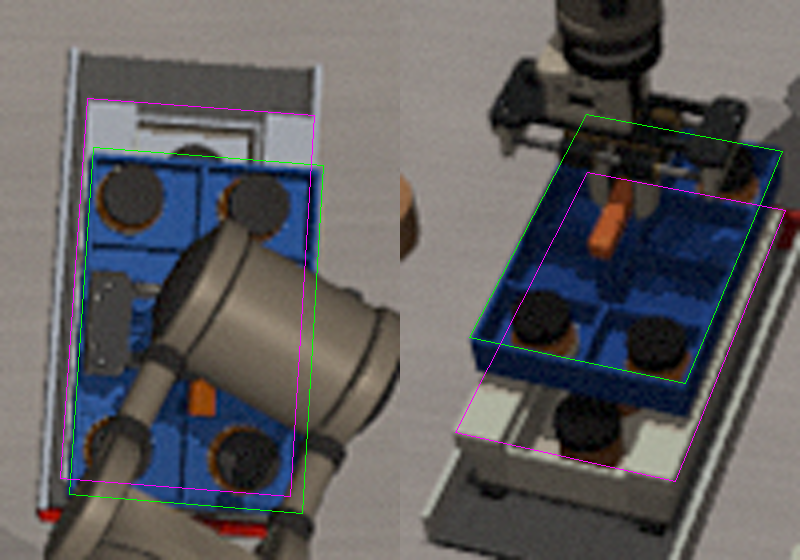

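>>> {"api": "servo_tool", "payload": {"targets": "0 -1.2 3 0; 0 0 3 0; 0 0 0 0; 0 0 0 0"}}

```text
time: 18.6
tool_pos: [0.4865, -0.2008, 0.2005]
tool_rot: [-3.13, 0.018, 3.049]
contact_force: [0.5, -0.0, -6.0]
opening: 0.0177
```

>>> {"api": "servo_tool", "payload": {"targets": "0 0 2 0; 0 0 0 0; 0 0 0 0"}}

```text
time: 18.98
tool_pos: [0.4866, -0.201, 0.1991]
tool_rot: [-3.129, 0.019, 3.049]
contact_force: [-1.3, -0.8, -2.9]
opening: 0.0176
```

```bash
python3 d.py .4856 -.2002 .196 3.0496
```

```text
t 18.98 pos [ 486.6 -201.   199.1] rpy [-3.1293  0.019   3.0493] F [-1.29 -0.81 -2.94] T [0.14 0.1  0.09] op 17.6
need mm [1.1 0.8 3.1] turn -0.0003
```

>>> {"api": "servo_tool", "payload": {"targets": "0 0 1.5 0; 0 0 0 0; 0 0 0 0", "squeeze": 15}}

```text
time: 19.35
tool_pos: [0.4865, -0.2013, 0.1981]
tool_rot: [-3.129, 0.019, 3.049]
contact_force: [-2.5, -0.9, -2.0]
opening: 0.0179
```

Run:
```python
import d
from h import *
d.st()
S=cams.read_camera('scene');save(S,'scene5')
cv2.imwrite('pics/s5c.png',cv2.resize(S['color'][110:240,195:325,::-1],(600,600),interpolation=2))
for i in range(3): cams.read_camera('top');d.st()
```

```text
t 19.35 pos [ 486.5 -201.3  198.1] rpy [-3.1287  0.0194  3.0494] F [-2.54 -0.93 -2.04] T [0.2  0.19 0.09] op 17.9
t 19.45 pos [ 486.5 -201.3  198.1] rpy [-3.1287  0.0194  3.0493] F [-1.59 -0.44 -1.53] T [0.15 0.25 0.13] op 17.9
t 19.5 pos [ 486.5 -201.2  198.1] rpy [-3.1287  0.0194  3.0494] F [-2.57 -0.24 -1.59] T [0.2  0.21 0.06] op 18.1
t 19.55 pos [ 486.5 -201.3  198. ] rpy [-3.1288  0.0193  3.0494] F [-1.4   0.39 -3.07] T [0.14 0.21 0.1 ] op 17.7
```

View pics/s5c.png

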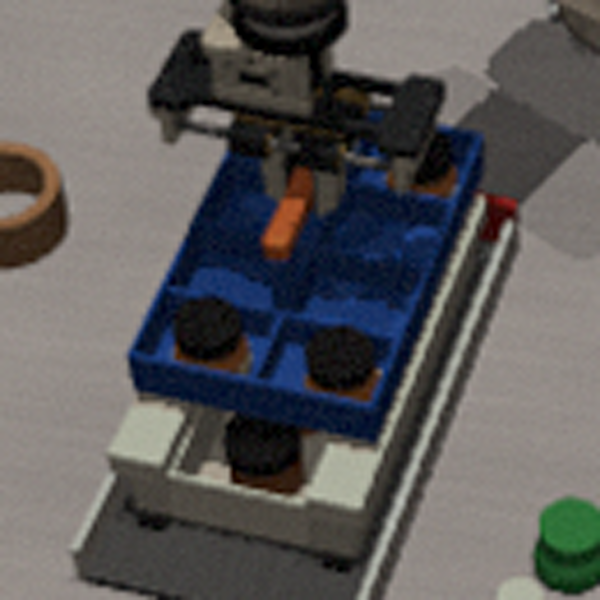

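>>> {"api": "servo_tool", "payload": {"targets": "0 0 1.5 0; 0 0 0 0; -3 0 0 0; -3 0 0 0; -3 0 0 0; 0 0 0 0"}}

```text
time: 20.3
tool_pos: [0.4962, -0.202, 0.1967]
tool_rot: [-3.129, 0.019, 3.049]
contact_force: [-2.3, -0.2, -1.5]
opening: 0.0178
```

```bash
python3 d.py .5137 -.2025 .198 3.0496
```

```text
t 20.3 pos [ 496.2 -202.   196.7] rpy [-3.1289  0.0193  3.0495] F [-2.33 -0.21 -1.52] T [0.22 0.11 0.13] op 17.8
need mm [-17.5   1.1  -1. ] turn -0.0001
```

>>> {"api": "servo_tool", "payload": {"targets": "-3 0.3 0.5 0; -3 0.2 0 0; -3 0 0 0; 0 0 0 0"}}

```text
time: 20.8
tool_pos: [0.5059, -0.2022, 0.1963]
tool_rot: [-3.129, 0.019, 3.049]
contact_force: [-1.7, 0.1, -1.7]
opening: 0.018
```

```bash
python3 d.py .5137 -.2025 .198 3.0496
```

```text
t 20.8 pos [ 505.9 -202.2  196.3] rpy [-3.1293  0.0191  3.0494] F [-1.7   0.12 -1.65] T [0.28 0.24 0.06] op 18.0
need mm [-7.9  0.4 -1.6] turn -0.0002
```

>>> {"api": "servo_tool", "payload": {"targets": "-2 0 0.5 0; -2 0 0.3 0; 0 0 0 0"}}

```text
time: 21.18
tool_pos: [0.5099, -0.2026, 0.1957]
tool_rot: [-3.129, 0.019, 3.049]
contact_force: [-2.9, 0.3, -0.1]
opening: 0.018
```

>>> {"api": "servo_tool", "payload": {"targets": "-2 0 0.3 0; 0 0 0 0"}}

```text
time: 21.42
tool_pos: [0.5123, -0.2028, 0.1951]
tool_rot: [-3.129, 0.019, 3.049]
contact_force: [1.6, -0.7, -6.5]
opening: 0.018
```

```bash
python3 d.py .5137 -.2025 .198 3.0496
```

```text
t 21.43 pos [ 512.3 -202.8  195.1] rpy [-3.1292  0.0192  3.0493] F [ 1.62 -0.74 -6.5 ] T [ 0.03 -0.24  0.03] op 18.0
need mm [-1.4  0.4 -2.9] turn -0.0003
```

>>> {"api": "servo_tool", "payload": {"targets": "-1 0 1 0; 0 0 0 0; 0 0 0 0"}}

```text
time: 21.8
tool_pos: [0.5133, -0.2027, 0.1925]
tool_rot: [-3.13, 0.018, 3.049]
contact_force: [0.5, -0.6, -5.7]
opening: 0.0178
```

```bash
python3 d.py .5137 -.2025 .198 3.0496
```

```text
t 21.8 pos [ 513.3 -202.7  192.5] rpy [-3.1301  0.0176  3.0493] F [ 0.46 -0.59 -5.71] T [-0.01 -0.02  0.01] op 17.8
need mm [-0.5  0.2 -5.4] turn -0.0003
```

>>> {"api": "servo_tool", "payload": {"targets": "0 0 2 0; 0 0 0 0; 0 0 0 0"}}

```text
time: 22.18
tool_pos: [0.5133, -0.2027, 0.1902]
tool_rot: [-3.13, 0.017, 3.049]
contact_force: [-0.4, 0.1, -5.9]
opening: 0.0175
```

>>> {"api": "servo_tool", "payload": {"targets": "0 0 2 0; 0 0 0 0; 0 0 0 0"}}

```text
time: 22.55
tool_pos: [0.5133, -0.2028, 0.1881]
tool_rot: [-3.13, 0.018, 3.049]
contact_force: [0.3, -0.1, -6.3]
opening: 0.0178
```

```bash
python3 d.py .5137 -.2025 .182 3.0496
```

```text
t 22.55 pos [ 513.3 -202.8  188.1] rpy [-3.1301  0.0176  3.0493] F [ 0.28 -0.11 -6.26] T [0.12 0.03 0.04] op 17.8
need mm [-0.3  0.4  6.1] turn -0.0003
```

Free fall into the sockets, with no side force. I keep lowering.

>>> {"api": "servo_tool", "payload": {"targets": "0 0 2 0; 0 0 0 0; 0 0 1.5 0; 0 0 0 0; 0 0 0 0"}}

```text
time: 23.18
tool_pos: [0.5135, -0.203, 0.185]
tool_rot: [-3.13, 0.018, 3.049]
contact_force: [-0.8, -1.0, -4.4]
opening: 0.0178
```

>>> {"api": "servo_tool", "payload": {"targets": "0 0 1.5 0; 0 0 0 0; 0 0 0 0"}}

```text
time: 23.55
tool_pos: [0.5135, -0.203, 0.1835]
tool_rot: [-3.13, 0.019, 3.049]
contact_force: [-0.7, -0.2, -5.0]
opening: 0.0183
```

```bash
python3 d.py .5137 -.2025 .182 3.0496
```

```text
t 23.55 pos [ 513.5 -203.   183.5] rpy [-3.1297  0.0185  3.0493] F [-0.69 -0.24 -5.  ] T [0.1  0.01 0.07] op 18.3
need mm [-0.1  0.5  1.5] turn -0.0003
```

>>> {"api": "servo_tool", "payload": {"targets": "0 0 1.5 0; 0 0 0 0; 0 0 0 0"}}

```text
time: 23.92
tool_pos: [0.5136, -0.2031, 0.1821]
tool_rot: [-3.13, 0.019, 3.049]
contact_force: [-0.5, 0.0, -3.6]
opening: 0.0179
```

>>> {"api": "servo_tool", "payload": {"targets": "0 0 1.2 0; 0 0 0 0; 0 0 0 0"}}

```text
time: 24.3
tool_pos: [0.5136, -0.2033, 0.1813]
tool_rot: [-3.129, 0.019, 3.049]
contact_force: [-2.4, -1.0, -3.2]
opening: 0.0176
```

>>> {"api": "servo_tool", "payload": {"targets": "0 0 1.2 0; 0 0 0 0; 0 0 0 0"}}

```text
time: 24.68
tool_pos: [0.5138, -0.2033, 0.1806]
tool_rot: [-3.129, 0.02, 3.049]
contact_force: [-2.4, -0.3, -0.7]
opening: 0.0176
```

```bash
python3 d.py .5137 -.2025 .180 3.0496
```

```text
t 24.68 pos [ 513.8 -203.3  180.6] rpy [-3.1289  0.0198  3.0493] F [-2.36 -0.26 -0.71] T [0.3  0.29 0.03] op 17.6
need mm [0.1 0.8 0.6] turn -0.0003
```

>>> {"api": "servo_tool", "payload": {"targets": "0 0 0.6 0; 0 0 0 0; 0 0 0 0", "squeeze": 5}}

```text
time: 25.05
tool_pos: [0.5138, -0.2036, 0.1803]
tool_rot: [-3.128, 0.02, 3.049]
contact_force: [-2.7, 0.6, 0.5]
opening: 0.0181
```

>>> {"api": "servo_tool", "payload": {"targets": "0 0 0 0; 0 0 0 0; 0 0 0 0; 0 0 0 0; 0 0 0 0; 0 0 0 0", "hand": 0.7}}

```text
time: 25.8
tool_pos: [0.5153, -0.2038, 0.181]
tool_rot: [-3.127, 0.024, 3.049]
contact_force: [0.1, 0.5, -0.4]
opening: 0.0639
```

```bash
python3 d.py .5137 -.2025 .180 3.0496
```

```text
t 25.8 pos [ 515.3 -203.8  181. ] rpy [-3.1274  0.024   3.0494] F [ 0.14  0.55 -0.43] T [0.02 0.02 0.05] op 63.9
need mm [1.8 1.2 0.9] turn -0.0002
```

Released. I rise clear, back away, and check.

>>> {"api": "servo_tool", "payload": {"targets": "0 0 -10 0; 0 0 -25 0; 0 0 -30 0; 0 0 -30 0; 0 0 -20 0; 0 0 0 0; 0 40 0 0; 0 50 0 0; 0 50 0 0; 0 50 0 0; 0 40 0 0; 0 0 0 0; 0 0 0 0"}}

```text
time: 27.42
tool_pos: [0.5326, 0.0329, 0.2935]
tool_rot: [-3.127, 0.018, 3.047]
contact_force: [-0.8, -0.6, -0.2]
opening: 0.0645
```

Run:
```python
from fit import *
import d
s=d.st()
T=cams.read_camera('top');S=cams.read_camera('scene');save(S,'scene6');save(T,'top6')
def crop(m,b): o=np.zeros_like(m);o[b[1]:b[3],b[0]:b[2]]=m[b[1]:b[3],b[0]:b[2]];return o
B=box(.27,.18,.014,.054)
v=[]
for p,k in((T,(345,150,440,290)),(S,(205,110,325,240))):
    m,st=msup(crop(blue(p),k)); print(st); v.append((p,m))
q0=[.51,-.2,-.09]
print(fit(v,B+[0,0,.074],q0)); print(fit(v,B,q0+[.08],True))
for i in(0,1): print(fit(v[i:i+1],B+[0,0,.074],q0))
a=cv2.resize(T['color'][140:300,330:450,::-1],(450,600),interpolation=2)
b=cv2.resize(S['color'][110:260,200:317,::-1],(350,450),interpolation=2);b=cv2.copyMakeBorder(b,0,150,0,0,0)
cv2.imwrite('pics/j6.png',np.hstack([a,b]))
```

```text
t 27.43 pos [532.6  32.9 293.5] rpy [-3.1266  0.0185  3.0471] F [-0.8  -0.61 -0.24] T [-0.01 -0.   -0.03] op 64.5
[ 357  180   62   88 3497]
[ 220  140   77   74 2534]
(array([ 0.51297476, -0.20338519, -0.08391356]), np.float64(0.850062410519251))
(array([ 0.51251992, -0.20371862, -0.08360386,  0.07174569]), np.float64(0.8442253843593449))
(array([ 0.5127611 , -0.20133383, -0.08010374]), np.float64(0.4643897067871118))
(array([ 0.51232588, -0.20643347, -0.08052497]), np.float64(0.8026837160108107))
```

View pics/j6.png

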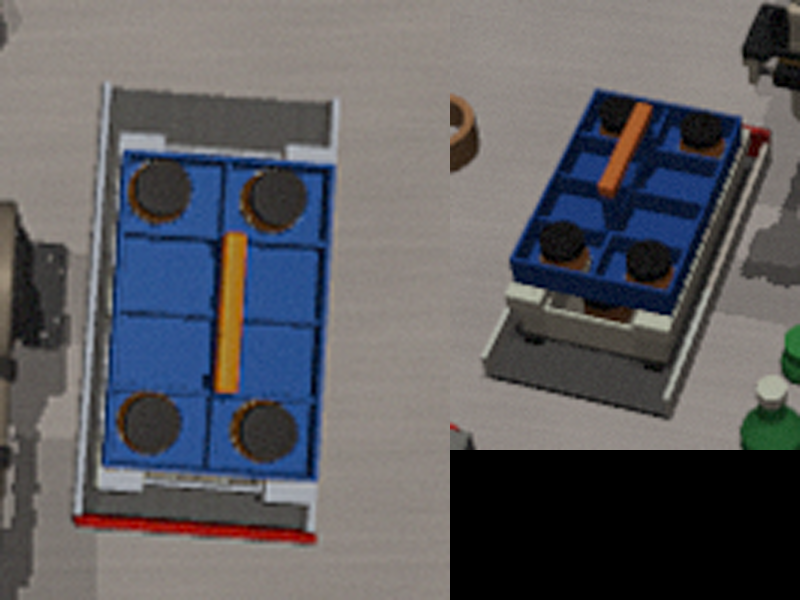

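View pics/scene6.png

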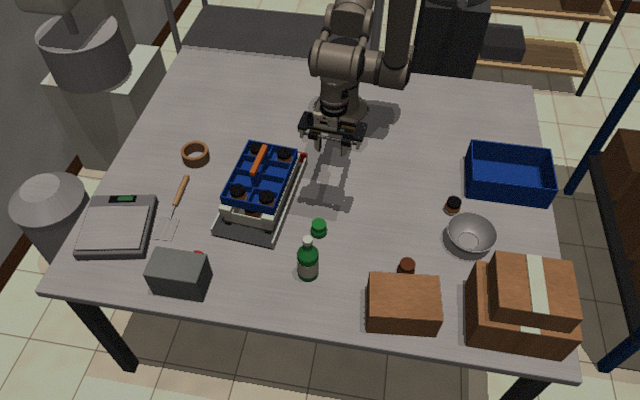

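The carrier sits flat and home: its fitted origin height is about 72–74 mm, its centre is on the tray's, all four jars are upright, and the bystanders are undisturbed.

```bash
python3 -c "
from cell import robot
print(robot.hand_in())"
```

```text
the job is handed in; nothing more can be done
None
```

The carrier is home in the sockets and released, and I handed the job in at about 27.5 s of the 54 s allowed.

**What I did:**
- I lifted the carrier by its handle bar and set the lugs on the rims about 28 mm short of the sockets, towards the red stop. The tray carried about 4–6 N through the slide.
- I slid it about 26 mm away from the stop until the load on the tray vanished, which showed the lugs had dropped.
- I then lowered it in small steps until the tray bore its full weight of about 6.5 N, opened the jaws and backed off. In the readings I took, the tray never carried more than about 7 N.

**Last checks:**
- The carrier's origin height fits at 72–74 mm, against 74 mm expected when home.
- Its position matches the measured tray centre within about 2 mm, from both cameras together.
- All four jars are upright, nothing else on the table looks moved, and the gripper is clear with near-zero force.

**What disagreed:**
- The two cameras differed by about 5 mm in the carrier's sideways position, and its fitted yaw was about 0.01 rad off the channel's.
- The tool drifted up to about 1.5–2° in tilt while carrying. I reduced this with up-and-down jogs in the air, but about 0.5° remained. Contact came about 3 mm higher than expected, so some lugs probably touched the rims before the others.

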